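# Hang the tin in the hinge drawer and sort the strays

### The job

Tidy the strays into the pulled-out drawer: hang the galvanised tin by its strap hook over the drawer's front, hook fully down on the rim and the tin inside the drawer, on the gate handle's side of the partition, and put the brass cupboard turn in it. Lay the loose coach bolt from the bench on the drawer floor on the other side of the partition, in with its twin; drop nothing in from a height. Leave the twin bolt, the gate handle and the padlock where they lie.

Things in the scene. Friction and masses are not known exactly. Their poses are not given: they have to be found in the camera images.
- drawer: fixed bank of pale deal drawers, the middle one pulled out towards the robot. Origin: bench level, under the middle of the outer face of the open drawer's front; x runs into the drawer (away from the robot), y to its left, z up. Green floor: top at z = 12 mm. Inside, y runs from -165 to 165 mm; sides 12 mm thick, 105 mm high. Closed drawers on both sides, fronts at x = 296 mm
- front_top (a point): middle of the top edge of the open drawer's front, at x = 7, y = 0, z = 105 mm in the drawer's frame, axes as the drawer's. The front is 14 mm thick (along x), 354 mm wide; its outer face carries a round pull, 24 mm out, in the middle at z = 58 mm
- partition_top (a point): middle of the top of the drawer's partition, at x = 150, y = 0, z = 80 mm in the drawer's frame; 10 mm thick, it runs along x and makes two bays, each 160 mm wide (y) and open from x = 14 to 260 mm, where a shelf edge with a magnetic strip, an iron pintle and a steel hinge stands over the drawer, up to z = 195 mm
- tin: open rectangular galvanised tin standing on the bench, 60 mm (x) by 68 mm (y) by 60 mm tall, walls 2.5 mm, 170 g. Origin: centre of its underside, z up. A steel strap hook, 32 mm wide, 3 mm thick, rises from its back (-x side) to z = 75 mm, turns over to -x and comes down outside to z = 41 mm, its lip flared out to x = -61 mm
- tin_hook (a point): middle of the underside of the tin's hook, where it bears on a rim: x = -43.5, y = 0, z = 72 mm in the tin's frame, axes as the tin's. The hook's mouth is 21 mm wide (x = -54 to -33 mm in the tin's frame), open downwards. Hung over a 14 mm board the tin leans out by up to about 0.15 rad
- turn: brass cupboard turn, lying on its plate on the bench: plate 38 mm (x) by 25 mm (y) by 3 mm; on it a spindle and an upstanding thumb knob 30 mm long (x), 12 mm thick (y), from z = 14 to 30 mm; 70 g. Origin: centre of the plate's underside, z up
- bolt: the loose one on the bench: galvanised M12 coach bolt, 118 mm long, lying; shank 12 mm thick, domed head 28 mm across, square nut 18 mm across. Origin under the middle of its length at the level it lies on; shank axis along x, about 11 mm up (head end at x = -59 mm, nut at x = 40 to 50 mm); 145 g
- twin_bolt: its twin, lying in one bay of the drawer, to be left there: galvanised M12 coach bolt, 118 mm long, lying; shank 12 mm thick, domed head 28 mm across, square nut 18 mm across. Origin under the middle of its length at the level it lies on; shank axis along x, about 11 mm up (head end at x = -59 mm, nut at x = 40 to 50 mm)
- gate_handle: grey cast aluminium D-shaped gate handle lying feet down in the other bay, to be left there: 128 mm long (y), 26 mm wide (x), 40 mm tall. Origin: centre of its underside
- padlock: steel padlock lying flat on the bench, 76 mm by 46 mm by 22 mm, to be left alone. Origin: middle of its underside

How it is judged:
At the end, for the whole second after the job is handed in: Tin inside the drawer, hooked on its front (bearing point within 10 mm of the front's mid-thickness, -6/+8 mm of its top), tilt under 0.3 rad, 30 mm or more to the gate handle's side; turn in the tin; loose bolt low in its twin's bay (under 50 mm); all at rest, nothing else shifted 30 mm (x of tin_hook in the frame of drawer between -0.003 and 0.017 m and z of tin_hook in the frame of drawer between 0.099 and 0.113 m and x of tin in the frame of drawer above 0.02 m and angle between tin's own z axis and vertical below 0.3 rad and x of turn in the frame of tin between -0.03 and 0.03 m and y of turn in the frame of tin between -0.034 and 0.034 m and z of turn in the frame of tin between -0.003 and 0.05 m and x of bolt in the frame of drawer between 0.014 and 0.3 m and z of bolt in the frame of drawer between 0 and 0.05 m and ((y of gate_handle in the frame of drawer above 0 m and y of tin_hook in the frame of drawer above 0.03 m and y of twin_bolt in the frame of drawer below -0 m and y of bolt in the frame of drawer below -0.006 m) or (y of gate_handle in the frame of drawer below -0 m and y of tin_hook in the frame of drawer below -0.03 m and y of twin_bolt in the frame of drawer above 0 m and y of bolt in the frame of drawer above 0.006 m)) and linear speed of each of tin, turn, bolt below 0.03 m/s); the robot touches nothing.
It fails at once if the twin bolt or the gate handle in the drawer is shifted by more than 30 mm (distance of any of twin_bolt, gate_handle from where it was at the start of the episode above 0.03 m).
It fails at once if the padlock is shifted by more than 30 mm (distance of padlock from where it was at the start of the episode above 0.03 m).
It fails at once if the loose bolt or the brass turn is dropped from a height (over about 7 cm: it falls faster than 1.2 m/s) ((linear speed of bolt above 1.2 m/s and height (world z) of bolt below 0.09 m) or (linear speed of turn above 1.2 m/s and height (world z) of turn below 0.09 m)).
It also fails if it takes over 72 s, if anything falls off the work surface, if the arm or the gripper's body presses on something with over 40 N, if the wrist force passes 120 N, or if a joint passes its speed limit or range.

### The arm

A 6-joint arm with a two-finger parallel gripper is mounted at the origin on the work surface. World frame = base frame: x ahead of the robot, y to its left, z up, the work surface at z = 0. Lengths are in m, angles in rad, forces in N, time in s.
With the tool pointing down it reaches from about 0.35 to 0.775 m from the base axis. Payload 7.3 kg.
Tool frame: the origin (TCP) lies at the very end of the fingers, on their centre line; the grasp point (between the pads) lies robot.pinch_z behind it (robot.pinch_z is the distance from the TCP to the grasp point, in m); y points along the fingers, z is the direction in which the jaws open and shut, and the axes are right-handed (so a half turn about y gives the same grasp; the last joint's range is limited). The gripper opens to 92 mm and grips with 3 to 60 N. Pads are 19 mm wide; open, the fingers measure 130 mm over their backs; the gripper's body (75 mm by 190 mm) begins 47 mm behind the grasp point.
Start: joints at [1.106, 0.342, 1.524, -0, 1.275, -0.146], TCP at [0.165, 0.499, 0.227] pointing down, gripper open.
Joint ranges: [-2.53, 2.53], [-0.77, 2.02], [0.04, 2.7], [-1, 4.14], [0.28, 2.66], [-3.11, 3.11]. Speed limits (rad/s): [2.57, 2.57, 3.14, 3.14, 3.14, 3.14].

### API

Orientations are given as [roll, pitch, yaw] about the fixed x, y, z axes, in that order (R = Rz(yaw) Ry(pitch) Rx(roll)).
In Python, from cell import status, viewer, robot gives the robot as it stands. The module is installed in compiled form; this text tells all that it offers.
- The arm moves only by the shell command python3 -m pendant 'ROWS' [FORCE]. ROWS is JSON, a list that holds one entry, the list of rows, each a list of 7 numbers: the shift along the tool's x, y, z in cm, then the turn, a rotation vector about the tool's x, y, z in rad, then the finger opening in cm, from 0 to 9.18. A call has 1 to 20 rows; each row is the pose to reach, as a shift and turn from the pose commanded when the call began, along the tool's axes at that moment; what a row does not reach only later rows make up. A row lasts 1/10 s, in which the tool goes at most 50 mm and 8.59 degrees, less where a joint would pass 70% of its speed; a pose out of reach is approached as far as the arm can. A call with a gripper value outside its range is refused whole. The fingers move at their own pace and stop on an object; FORCE is the grip in N (left out, the last holds). Time passes only in rows, so rows that repeat a pose let the fingers close. It gives the time, the measured TCP pose, the force and the opening at its end, in the units of the state.
- status.observe(): the state, without advancing time (a new reading comes with each control period).
- viewer.read_camera(name): name is "scene" or "top" or "wrist"; returns a dict with "image" (420x560x3 uint8, red, green, blue), "range_z" (420x560 float32, m along the optical axis (not along the pixel's ray), 0 where there is no reading), "fx", "fy", "cx", "cy" (pixels), "camera_from_world" (4x4, takes a point from world to camera coordinates). Camera axes: x right, y up, looking along -z (the intrinsics and any distortion apply to the point x, -y, -z); pixel columns grow to the right and rows downward; lengths in m; the calibration is good to about 2 mm. A picture is of the moment at which its call begins.
- robot.hand_in(): hands the job in, once; it reports no verdict.
The state is a dict: "time": time; "qpos": joint angles; "qvel": joint speeds; "joint_efforts": joint torques, N m; "tool_pos": TCP position; "tool_rot": TCP orientation; "contact_force": force on the tool from outside, world axes, zero at the start; "torque": the same for the moment, N m; "opening": finger opening in m.
Only numpy, scipy, OpenCV 4.12 (cv2) and the standard library are available. Lean on these libraries where they do the work, as an engineer would, in place of code of your own. Each camera call takes 0.05 s, during which the arm holds its last target. There are 200 camera calls.

## Working session

There is one attempt and no reset: what is moved stays moved. The work goes in short steps, Python scripts to look and compute and a shell command to move; the robot and the scene stay as the last step left them, time stands still between calls to the robot, and variables do not carry over. Pictures are saved under pics/ and viewed, about 8 in all and at most 12, crops included, and the job is handed in when it is done.

```bash
mkdir -p pics
cat > h.py <<'E'
import numpy as np, cv2
from cell import status, viewer, robot
from scipy.spatial.transform import Rotation as R
def cap(name):
    c=viewer.read_camera(name); np.savez('%s.npz'%name,**{k:np.asarray(v) for k,v in c.items()}); return c
def load(name): return dict(np.load('%s.npz'%name))
def pts(c):
    d=c['range_z']; v,u=np.indices(d.shape); x=(u-c['cx'])/c['fx']*d; y=(v-c['cy'])/c['fy']*d
    P=np.stack([x,-y,-d],-1); T=np.linalg.inv(c['camera_from_world']); W=P@T[:3,:3].T+T[:3,3]; W[d<=0]=np.nan; return W
def save(c,n): cv2.imwrite('pics/'+n,cv2.cvtColor(np.uint8(c['image']),cv2.COLOR_RGB2BGR))
E
python3 - <<'E'
from h import *
for n in ('top','scene'):
    c=cap(n); W=pts(c); print(n,[k for k in c], c['fx'],c['cx'],(c['range_z']>0).mean()); save(c,n+'0.png')
s=status.observe(); print(s, robot.pinch_z)
E
cd pics; python3 -c "
import cv2,numpy as np
a=cv2.imread('top0.png');b=cv2.imread('scene0.png');print(a.shape)"
```

```text
top ['image', 'range_z', 'fx', 'fy', 'cx', 'cy', 'camera_from_world'] 505.9479476925807 273.94936885511504 0.9960246598639456
scene ['image', 'range_z', 'fx', 'fy', 'cx', 'cy', 'camera_from_world'] 418.7093877803406 282.25523388912376 0.9958588435374149
{'time': 0.1, 'qpos': array([ 1.10599533e+00,  3.42624492e-01,  1.52490773e+00,  4.23430332e-06,
        1.27535386e+00, -1.45984000e-01]), 'qvel': array([-4.55497989e-04,  1.03970355e-03, -1.08629138e-03, -3.51213032e-05,
       -5.98471927e-04,  5.62235175e-04]), 'joint_efforts': array([ 1.91052190e-03, -4.32004666e+01, -2.44695264e+01,  7.20566022e-02,
        5.25392080e-02, -2.68398458e-05]), 'tool_pos': array([0.16437231, 0.49824428, 0.22613407]), 'tool_rot': array([-1.57207541e+00,  1.92156054e-04, -3.18818359e-01]), 'contact_force': array([-0.48771244, -0.30191127, -0.1391935 ]), 'torque': array([ 5.25919086e-04,  2.84766458e-02, -5.09477816e-06]), 'opening': 0.0916995809033947} 0.0188
(420, 560, 3)
```

View pics/top0.png

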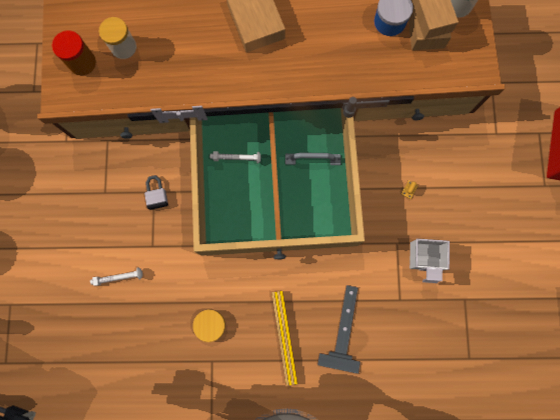

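View pics/scene0.png

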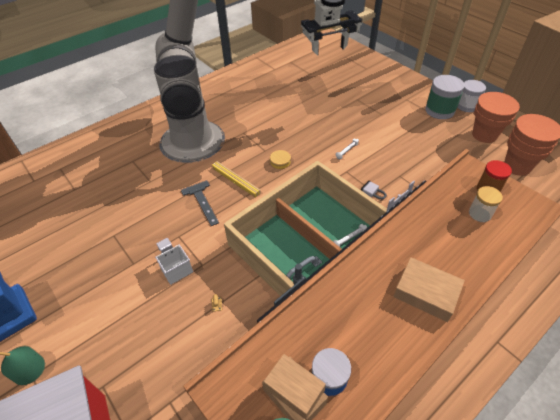

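The top view shows the drawer (195–360, 105–250) with twin bolt in the left bay (235,157) and gate handle in the right (313,158). The tin is at (430,255) with its hook toward the robot, the turn at (410,189), the loose bolt at (118,277) and the padlock at (155,192).

Run:
```python
from h import *
c=load('top'); W=pts(c); im=np.uint8(c['image'])
T=np.linalg.inv(c['camera_from_world']); print('cam',T[:3,3])
print('bench z',np.nanmedian(W[290:320,120:180,2]),'base',W[415,280])
def box(n,u0,u1,v0,v1,zlo,zhi):
    w=W[v0:v1,u0:u1].reshape(-1,3); m=(w[:,2]>zlo)&(w[:,2]<zhi); p=w[m]
    r=cv2.minAreaRect(np.float32(p[:,:2]*1000)); m2=p[:,:2].mean(0)
    e,V=np.linalg.eigh(np.cov(p[:,:2].T)); print(n,len(p),'mean',m2.round(4),'rect',np.round(r[0],1),np.round(r[1],1),round(r[2],1),'maj ang',np.degrees(np.arctan2(V[1,1],V[0,1])).round(1),'zmax',p[:,2].max().round(4)); return p
box('bolt',85,150,262,292,.006,.05)
box('turn',395,425,175,205,.008,.05)
box('turnknob',395,425,175,205,.02,.05)
p=box('tin rim',400,460,230,290,.052,.066)
box('tin hook',400,460,230,290,.068,.09)
box('tin all',400,460,230,290,.03,.09)
box('padlock',140,172,172,212,.006,.05)
box('front',185,370,235,260,.095,.115)
f=box('drawer rim',185,370,112,260,.098,.112)
print('pull',W[254,278])
box('twin',205,265,145,170,.018,.05); box('handle',281,348,145,172,.025,.08)
box('shelf',150,205,95,120,.12,.3);box('shelfR',340,390,95,120,.12,.3)
for u in (200,240,300,350): print([ (v,W[v,u].round(3).tolist()) for v in (95,104,110,115,120,125)])
```

```text
cam [ 0.3429581  -0.00160287  1.14998978]
bench z 0.0005861317383728526 base [0.10328748 0.01092211 0.00632042]
bolt 341 mean [0.4014 0.3723] rect [401.3 370.8] [125.3  62.7] 89.2 maj ang 98.3 zmax 0.0315
turn 76 mean [ 0.5939 -0.2906] rect [ 601.4 -276.6] [46.6 32.9] 60.7 maj ang 162.6 zmax 0.0346
turnknob 70 mean [ 0.5937 -0.2918] rect [ 594.4 -292.7] [11.7 29.3] 60.5 maj ang 152.5 zmax 0.0346
tin rim 253 mean [ 0.4424 -0.3207] rect [ 427.2 -317.5] [70.6 88.9] 84.6 maj ang 93.4 zmax 0.0657
tin hook 212 mean [ 0.3965 -0.3154] rect [ 396.5 -315.8] [33. 27.] 83.8 maj ang 79.9 zmax 0.0814
tin all 691 mean [ 0.4257 -0.3187] rect [ 425.7 -317.4] [70.6 91.9] 84.6 maj ang 169.7 zmax 0.0814
padlock 509 mean [0.5878 0.2916] rect [595.3 295. ] [82.2 47.6] 12.6 maj ang -168.1 zmax 0.028
front 1308 mean [0.4632 0.0182] rect [472.9   9.9] [ 33.9 354.2] 2.7 maj ang 92.0 zmax 0.1118
drawer rim 2735 mean [0.5398 0.017 ] rect [602.5  16.1] [293.4 355.1] 2.7 maj ang 89.0 zmax 0.1118
pull [0.44258278 0.01006644 0.06846875]
twin 308 mean [0.6723 0.107 ] rect [669.  110.8] [ 43.4 123.3] 5.7 maj ang 86.4
[... 322 characters left out ...]
, 0.138]), (104, [nan, nan, nan]), (110, [0.731, 0.165, 0.168]), (115, [0.731, 0.17, 0.14]), (120, [0.763, 0.189, 0.026]), (125, [0.749, 0.188, 0.028])]
[(95, [0.776, 0.086, 0.134]), (104, [0.749, 0.084, 0.151]), (110, [0.741, 0.086, 0.138]), (115, [0.778, 0.096, 0.014]), (120, [0.766, 0.096, 0.012]), (125, [0.753, 0.096, 0.013])]
[(95, [0.774, -0.042, 0.135]), (104, [0.747, -0.041, 0.15]), (110, [0.788, -0.046, 0.013]), (115, [0.774, -0.045, 0.015]), (120, [0.764, -0.045, 0.011]), (125, [0.749, -0.045, 0.016])]
[(95, [0.765, -0.145, 0.15]), (104, [0.728, -0.139, 0.192]), (110, [0.728, -0.142, 0.162]), (115, [0.724, -0.145, 0.143]), (120, [0.726, -0.15, 0.106]), (125, [0.716, -0.15, 0.103])]
```

```bash
cat >> h.py <<'E'
def plan(x,y,z,psi):
    s=status.observe(); M=R.from_euler('xyz',s['tool_rot']).as_matrix(); t=np.array([x,y,z])
    G=R.from_euler('xyz',[-np.pi/2,0,np.radians(psi)]).as_matrix()
    print('shift cm',((t-s['tool_pos'])@M*100).round(2),'rotvec',R.from_matrix(M.T@G).as_rotvec().round(3),'dist',np.linalg.norm(t-s['tool_pos']).round(3),'now',s['tool_pos'].round(4),s['tool_rot'].round(3),'open',round(s['opening'],4),'F',s['contact_force'].round(1),'t',round(s['time'],2))
E
python3 - <<'E'
from h import *
plan(.401,.371,.18,-81.7)
c=load('top'); W=pts(c)
# front outer/inner edges & side edges from rim-height mask using rays on plane z=.105
im=np.uint8(c['image']).astype(int); hsv=cv2.cvtColor(np.uint8(c['image']),cv2.COLOR_RGB2HSV)
T=np.linalg.inv(c['camera_from_world'])
def ray(u,v,z):
    d=np.array([(u-c['cx'])/c['fx'],-(v-c['cy'])/c['fy'],-1])@T[:3,:3].T; o=T[:3,3]; return o+d*(z-o[2])/d[2]
m=(abs(W[...,2]-.105)<.012)
for v0,v1,cols in ((230,260,list(range(205,270,10))+list(range(290,350,10))),):
    E=[]
    for u in cols:
        vs=np.where(m[v0:v1,u])[0]+v0; E.append([u,vs.min(),vs.max()])
    A=np.array([ray(u,a-.5,.105)[:2] for u,a,b in E]);B=np.array([ray(u,b+.5,.105)[:2] for u,a,b in E])
    for Q in (A,B):
        k=np.polyfit(Q[:,1],Q[:,0],1); print('x = %.4f*y + %.4f'%tuple(k),'yaw',-np.degrees(np.arctan(k[0])))
for v in (140,180,220):
    us=np.where(m[v,180:375])[0]+180; L=us[us<275];Rr=us[us>290]
    print([ray(u,v,.105)[:2].round(4) for u in (L.min()-.5,L.max()+.5,Rr.min()-.5,Rr.max()+.5)])
E
```

```text
shift cm [26.46  4.61 -4.66] rotvec [1.000e-03 1.107e+00 1.000e-03] dist 0.273 now [0.1644 0.4982 0.2261] [-1.572  0.    -0.319] open 0.0917 F [-0.5 -0.3 -0.1] t 0.1
x = -0.0457*y + 0.4708 yaw 2.61405166017487
x = -0.0474*y + 0.4553 yaw 2.7161680150189484
[array([0.6881, 0.1976]), array([0.6879, 0.1846]), array([ 0.682 , -0.1426]), array([ 0.6817, -0.1576])]
[array([0.5993, 0.1939]), array([0.5991, 0.1789]), array([ 0.5937, -0.1478]), array([ 0.5935, -0.1626])]
[array([0.513 , 0.1903]), array([0.5128, 0.1755]), array([ 0.508 , -0.1507]), array([ 0.5078, -0.1653])]
```

```bash
python3 -m pendant '[[[26.5,4.6,-4.7,0,1.107,0,9],[26.5,4.6,-4.7,0,1.107,0,9],[26.5,4.6,-4.7,0,1.107,0,9],[26.5,4.6,-4.7,0,1.107,0,9],[26.5,4.6,-4.7,0,1.107,0,9],[26.5,4.6,-4.7,0,1.107,0,9],[26.5,4.6,-4.7,0,1.107,0,9],[26.5,4.6,-4.7,0,1.107,0,9],[26.5,4.6,-4.7,0,1.107,0,9],[26.5,4.6,-4.7,0,1.107,0,9],[26.5,4.6,-4.7,0,1.107,0,9]]]' 20
python3 - <<'E'
from h import *
c=cap('wrist'); save(c,'w1.png'); W=pts(c)
m=(W[...,2]>.007)&(W[...,2]<.05)&(abs(W[...,0]-.401)<.09)&(abs(W[...,1]-.371)<.09); p=W[m]
print(len(p),np.argwhere(m).mean(0)[::-1]); r=cv2.minAreaRect(np.float32(p[:,:2]*1000)); print(r)
plan(r[0][0]/1000,r[0][1]/1000,.004,-81.7)
E
```

```text
time: 1.2
tool_pos: [0.4012, 0.371, 0.1807]
tool_rot: [-1.571, -0.0, -1.424]
contact_force: [-0.2, 0.5, 0.3]
opening: 0.0896
1297 [275.22898998 188.87895143]
((398.33404541015625, 376.7263488769531), (27.407249450683594, 115.2945785522461), 12.213102340698242)
shift cm [-0.6  17.67 -0.2 ] rotvec [-0.     0.002 -0.   ] dist 0.177 now [0.4012 0.371  0.1807] [-1.571  0.    -1.424] open 0.0899 F [ 0.1 -0.4 -1.6] t 1.25
```

View pics/w1.png

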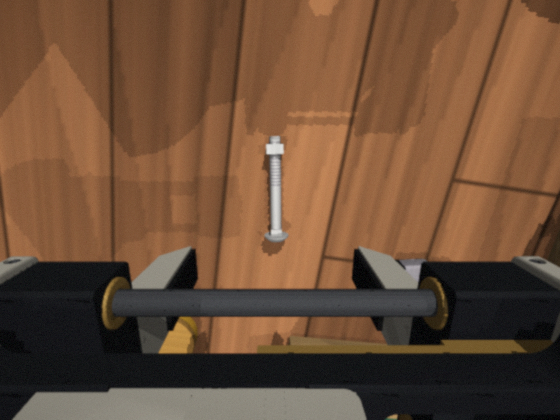

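Wrist view: bolt near-vertical at column 275, nut at (275,149), head at (276,237), midway between the fingers. I'll take the shank axis from the mask.

Run:
```python
from h import *
c=load('wrist'); W=pts(c); T=np.linalg.inv(c['camera_from_world'])
def ray(u,v,z):
    d=np.array([(u-c['cx'])/c['fx'],-(v-c['cy'])/c['fy'],-1])@T[:3,:3].T; o=T[:3,3]; return o+d*(z-o[2])/d[2]
hsv=cv2.cvtColor(np.uint8(c['image']),cv2.COLOR_RGB2HSV); m=(hsv[...,1]<70)&(hsv[...,2]>90); m[:,:255]=0;m[:,300:]=0;m[:125]=0;m[245:]=0
ax=[]
for v in range(160,228):
    u=np.where(m[v])[0]
    if len(u)>3: ax.append(ray(u.mean(),v,.011)[:2])
ax=np.array(ax); k=np.polyfit(ax[:,1],ax[:,0],1)
vs=np.where(m.sum(1)>3)[0]; a=ray(275,vs.min(),.011);b=ray(276,vs.max(),.006); print(vs.min(),vs.max(),a,b,'axis deg',90-np.degrees(np.arctan(k[0])))
yc=(a[1]+b[1])/2; x=np.polyval(k,yc); print(x,yc); plan(x,yc,.004,-np.degrees(np.arctan(k[0])))
plan(x,yc,.004,-np.degrees(np.arctan(k[0]))-90)
```

```text
136 241 [0.39202272 0.4339201  0.011     ] [0.41117342 0.31419497 0.006     ] axis deg 99.09104671008575
0.4011333494746466 0.37405753636464684
shift cm [-0.3  17.67  0.03] rotvec [-0.    -1.583 -0.   ] dist 0.177 now [0.4012 0.371  0.1807] [-1.571  0.    -1.424] open 0.0899 F [ 0.1 -0.4 -1.6] t 1.25
shift cm [-0.3  17.67  0.03] rotvec [-0.    -0.012 -0.   ] dist 0.177 now [0.4012 0.371  0.1807] [-1.571  0.    -1.424] open 0.0899 F [ 0.1 -0.4 -1.6] t 1.25
```

```bash
python3 -m pendant '[[[-0.3,5,0,0,-0.012,0,5],[-0.3,10,0,0,-0.012,0,5],[-0.3,14,0,0,-0.012,0,5],[-0.3,16.5,0,0,-0.012,0,5],[-0.3,17.6,0,0,-0.012,0,5],[-0.3,17.6,0,0,-0.012,0,5],[-0.3,17.6,0,0,-0.012,0,0.5],[-0.3,17.6,0,0,-0.012,0,0.5],[-0.3,17.6,0,0,-0.012,0,0.5],[-0.3,17.6,0,0,-0.012,0,0.5],[-0.3,17.6,0,0,-0.012,0,0.5],[-0.3,17.6,0,0,-0.012,0,0.5],[-0.3,16,0,0,-0.012,0,0.5],[-0.3,12,0,0,-0.012,0,0.5],[-0.3,7,0,0,-0.012,0,0.5],[-0.3,1,0,0,-0.012,0,0.5],[-0.3,-4,0,0,-0.012,0,0.5],[-0.3,-5,0,0,-0.012,0,0.5],[-0.3,-5,0,0,-0.012,0,0.5]]]' 40
python3 - <<'E'
from h import *
a=np.radians(2.65); o=np.array([.4558,.0100]); D=lambda x,y: o+np.array([[np.cos(a),-np.sin(a)],[np.sin(a),np.cos(a)]])@[x,y]
t=D(.122,.085); plan(*t,.20,-87.35)
E
```

```text
time: 3.15
tool_pos: [0.4022, 0.3747, 0.2342]
tool_rot: [-1.564, 0.003, -1.414]
contact_force: [-0.6, -0.4, -1.6]
opening: 0.0107
shift cm [29.77  3.41 12.63] rotvec [-0.006  0.111 -0.004] dist 0.325 now [0.4022 0.3747 0.2342] [-1.564  0.003 -1.414] open 0.0107 F [-0.6 -0.4 -1.6] t 3.15
```

```bash
python3 -m pendant '[[[4,0,1.7,0,0.02,0,0.5],[8.5,0,3.6,0,0.04,0,0.5],[13,0,5.5,0,0.06,0,0.5],[17.5,1,7.4,0,0.08,0,0.5],[22,2,9.3,0,0.11,0,0.5],[26,3,11,0,0.11,0,0.5],[29,3.4,12.2,0,0.111,0,0.5],[29.8,3.4,12.6,0,0.111,0,0.5],[29.8,3.4,12.6,0,0.111,0,0.5],[29.8,3.4,12.6,0,0.111,0,0.5]]]'
python3 - <<'E'
from h import *
c=cap('scene'); save(c,'s1.png')
c=cap('wrist'); save(c,'w2.png')
a=np.hstack([cv2.imread('pics/s1.png')[130:330,180:460],cv2.imread('pics/w2.png')[100:300,100:460]]); cv2.imwrite('pics/m1.png',a)
a=np.radians(2.65); o=np.array([.4558,.0100]); D=lambda x,y: o+np.array([[np.cos(a),-np.sin(a)],[np.sin(a),np.cos(a)]])@[x,y]
t=D(.122,.085); plan(*t,.019,-87.35)
E
```

```text
time: 4.15
tool_pos: [0.5712, 0.1001, 0.1958]
tool_rot: [-1.573, 0.001, -1.524]
contact_force: [-0.5, 0.6, -2.8]
opening: 0.0106
shift cm [ 0.03 17.76  0.25] rotvec [ 0.001  0.002 -0.   ] dist 0.178 now [0.5713 0.1007 0.1966] [-1.571  0.    -1.523] open 0.0103 F [ 0.1  0.1 -1.6] t 4.25
```

View pics/m1.png

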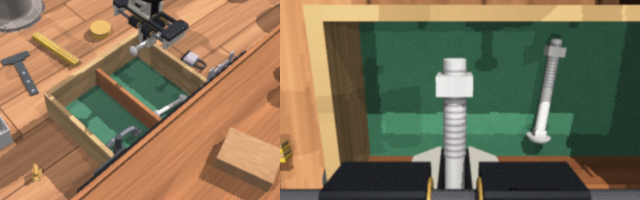

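The bolt is held crosswise over the left bay, clear of the twin. Lowering.

```bash
python3 -m pendant '[[[0,4,0.2,0,0,0,0.5],[0,8,0.2,0,0,0,0.5],[0,12,0.2,0,0,0,0.5],[0,15,0.2,0,0,0,0.5],[0,16.8,0.2,0,0,0,0.5],[0,17.6,0.2,0,0,0,0.5],[0,17.8,0.2,0,0,0,0.5],[0,17.8,0.2,0,0,0,0.5]]]'; python3 -c "
from h import *
plan(.57,.1,.02,-87)"
```

```text
time: 5.05
tool_pos: [0.5745, 0.0999, 0.0196]
tool_rot: [-1.569, 0.0, -1.524]
contact_force: [-0.6, -0.1, -1.1]
opening: 0.0106
shift cm [-0.03 -0.04 -0.45] rotvec [-0.002 -0.006 -0.   ] dist 0.005 now [0.5745 0.0999 0.0196] [-1.569  0.    -1.524] open 0.0106 F [-0.6 -0.1 -1.1] t 5.05
```

```bash
python3 -m pendant '[[[0,0.15,0,0,0,0,0.5],[0,0.15,0,0,0,0,1.8],[0,0.15,0,0,0,0,3],[0,0.15,0,0,0,0,4],[0,0.15,0,0,0,0,4],[0,-2,0,0,0,0,4],[0,-6,0,0,0,0,4],[0,-11,0,0,0,0,4],[0,-16,0,0,0,0,4],[0,-19,0,0,0,0,5],[0,-19,0,0,0,0,6]]]'; python3 -c "
from h import *
plan(.594,-.292,.18,-29.5)"
```

```text
time: 6.15
tool_pos: [0.5765, 0.0994, 0.2143]
tool_rot: [-1.56, 0.0, -1.525]
contact_force: [1.5, -0.2, 0.0]
opening: 0.0514
shift cm [39.18  3.43 -0.09] rotvec [-0.009 -1.01   0.005] dist 0.393 now [0.5765 0.0994 0.2143] [-1.56   0.    -1.525] open 0.0514 F [ 1.5 -0.2  0. ] t 6.15
```

```bash
python3 -m pendant '[[[39.2,0,0,0,-1.01,0,7],[39.2,0,0,0,-1.01,0,7],[39.2,0,0,0,-1.01,0,7],[39.2,0,0,0,-1.01,0,7],[39.2,0,0,0,-1.01,0,7],[39.2,0,0,0,-1.01,0,7],[39.2,0,0,0,-1.01,0,7],[39.2,3.4,0,0,-1.01,0,7],[39.2,3.4,0,0,-1.01,0,7],[39.2,3.4,0,0,-1.01,0,7],[39.2,3.4,0,0,-1.01,0,7],[39.2,3.4,0,0,-1.01,0,7]]]'
python3 - <<'E'
from h import *
c=cap('wrist'); save(c,'w3.png'); W=pts(c)
cv2.imwrite('pics/w3.png',cv2.imread('pics/w3.png')[60:360])
hsv=cv2.cvtColor(np.uint8(c['image']),cv2.COLOR_RGB2HSV)
m=(W[...,2]>.02)&(W[...,2]<.04)&(abs(W[...,0]-.594)<.05)&(abs(W[...,1]+.292)<.05); p=W[m]
print(len(p),np.argwhere(m).mean(0)[::-1],p.mean(0)); r=cv2.minAreaRect(np.float32(p[:,:2]*1000)); print(r)
plan(.594,-.292,.006,-29.5)
# top-cam scene check
t=cap('top'); save(t,'top1.png')
E
```

```text
time: 7.35
tool_pos: [0.5927, -0.2904, 0.1757]
tool_rot: [-1.57, -0.001, -0.513]
contact_force: [0.1, 0.7, 0.6]
opening: 0.0699
287 [272.9825784 201.1533101] [ 0.59304067 -0.292453    0.02829466]
((593.9196166992188, -292.9083557128906), (10.650308609008789, 29.347740173339844), 60.46003341674805)
shift cm [ 0.15 16.99 -0.08] rotvec [-0.     0.002  0.001] dist 0.17 now [ 0.5928 -0.2905  0.1759] [-1.57e+00 -1.00e-03 -5.13e-01] open 0.0699 F [ 0.8 -0.6  0. ] t 7.4
```

View pics/w3.png

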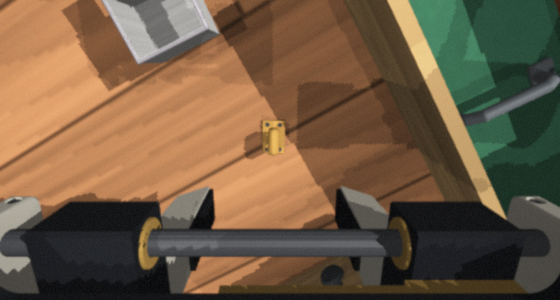

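The knob is vertical at (273,198 full frame), centred between the fingers; point cloud and top view agree on (0.594, -0.293) and yaw. Descend and grip.

```bash
python3 -m pendant '[[[0.1,4,-0.1,0,0,0,6],[0.1,9,-0.1,0,0,0,5],[0.1,13,-0.1,0,0,0,4],[0.1,15.5,-0.1,0,0,0,4],[0.1,16.9,-0.1,0,0,0,4],[0.1,16.9,-0.1,0,0,0,4],[0.1,16.9,-0.1,0,0,0,0.5],[0.1,16.9,-0.1,0,0,0,0.5],[0.1,16.9,-0.1,0,0,0,0.5],[0.1,16.9,-0.1,0,0,0,0.5],[0.1,16.9,-0.1,0,0,0,0.5],[0.1,15,-0.1,0,0,0,0.5],[0.1,12,-0.1,0,0,0,0.5],[0.1,7,-0.1,0,0,0,0.5],[0.1,2,-0.1,0,0,0,0.5],[0.1,0,-0.1,0,0,0,0.5],[0.1,0,-0.1,0,0,0,0.5]]]' 30
python3 - <<'E'
from h import *
plan(.443,-.319,.18,-5.4)
c=cap('wrist'); save(c,'w4.png'); 
# tin from wrist view (side of image): rim
W=pts(c); m=(W[...,2]>.05)&(W[...,2]<.068)&(abs(W[...,0]-.44)<.06)&(abs(W[...,1]+.32)<.06); p=W[m]
print(len(p)); 
if len(p)>50: print(cv2.minAreaRect(np.float32(p[:,:2]*1000)))
E
```

```text
time: 9.15
tool_pos: [0.594, -0.2947, 0.1792]
tool_rot: [-1.571, -0.008, -0.515]
contact_force: [0.7, -0.5, -0.9]
opening: 0.0116
shift cm [-11.95  -0.17  -9.55] rotvec [ 0.002 -0.421  0.008] dist 0.153 now [ 0.594  -0.2947  0.1792] [-1.571 -0.008 -0.515] open 0.0116 F [ 0.7 -0.5 -0.9] t 9.15
2261
((439.0818176269531, -319.4747619628906), (70.75653839111328, 64.4843978881836), 85.3759765625)
```

```bash
python3 -m pendant '[[[-3,0,-2.4,0,-0.1,0,0.5],[-6,0,-4.8,0,-0.2,0,0.5],[-9,0,-7.2,0,-0.3,0,0.5],[-11,0,-8.8,0,-0.4,0,0.5],[-12,0,-9.5,0,-0.42,0,0.5],[-12,0,-9.5,0,-0.42,0,0.5],[-12,0,-9.5,0,-0.42,0,0.5],[-12,0,-9.5,0,-0.42,0,0.5]]]'
python3 - <<'E'
from h import *
c=cap('wrist'); save(c,'w5.png'); 
W=pts(c); m=(W[...,2]>.052)&(W[...,2]<.068)&(abs(W[...,0]-.44)<.06)&(abs(W[...,1]+.32)<.06); p=W[m]
print(len(p)); print(cv2.minAreaRect(np.float32(p[:,:2]*1000)))
plan(.441,-.319,.025,-5)
E
```

```text
time: 10.0
tool_pos: [0.4418, -0.3169, 0.1738]
tool_rot: [-1.57, 0.001, -0.095]
contact_force: [-0.8, -0.6, -1.2]
opening: 0.0118
929
((426.54827880859375, -318.2254638671875), (70.39452362060547, 87.99967193603516), 85.07259368896484)
shift cm [-0.05 14.9  -0.23] rotvec [-0.001 -0.007 -0.001] dist 0.149 now [ 0.4418 -0.3169  0.174 ] [-1.57e+00  1.00e-03 -9.40e-02] open 0.0118 F [-0.  -0.1 -1.4] t 10.05
```

View pics/w5.png

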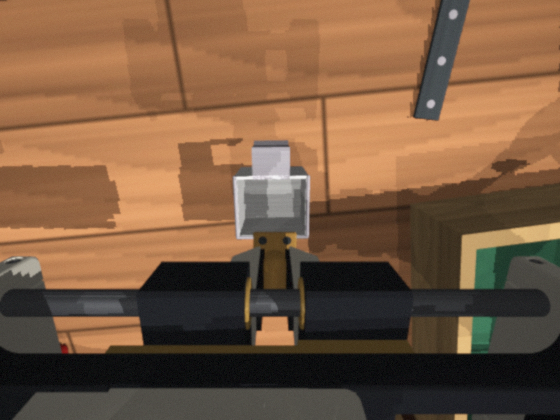

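Tin seen squarely at (272,205), hook at (271,158), turn held in line with it (272,240). Lower the turn into the tin.

```bash
python3 -m pendant '[[[0,4,-0.2,0,0,0,0.5],[0,8,-0.2,0,0,0,0.5],[0,11,-0.2,0,0,0,0.5],[0,13,-0.2,0,0,0,0.5],[0,14.3,-0.2,0,0,0,0.5],[0,14.9,-0.2,0,0,0,0.5],[0,14.9,-0.2,0,0,0,0.5],[0,14.9,-0.2,0,0,0,0.5],[0,14.9,-0.2,0,0,0,1.9],[0,14.9,-0.2,0,0,0,1.9],[0,14.9,-0.2,0,0,0,1.9],[0,13,-0.2,0,0,0,1.9],[0,10,-0.2,0,0,0,1.9],[0,6,-0.2,0,0,0,1.9],[0,1,-0.2,0,0,0,1.9],[0,-1,-0.2,0,0,0,6],[0,-1,-0.2,0,0,0,9.1],[0,-1,-0.2,0,0,0,9.1]]]'
python3 - <<'E'
from h import *
c=cap('wrist'); save(c,'w6.png'); cv2.imwrite('pics/w6c.png',cv2.imread('pics/w6.png')[120:300,180:380])
t=cap('top'); save(t,'top2.png')
a=np.hstack([cv2.imread('pics/w6.png')[120:280,180:380],cv2.imread('pics/top2.png')[110:270,190:360]]); cv2.imwrite('pics/m2.png',cv2.resize(a,None,fx=2,fy=2))
W=pts(c); m=(W[...,2]>.052)&(W[...,2]<.068)&(abs(W[...,0]-.44)<.06)&(abs(W[...,1]+.32)<.06); p=W[m]
print(len(p)); print(cv2.minAreaRect(np.float32(p[:,:2]*1000)))
plan(.441,-.319,.029,-5)
E
```

```text
time: 11.85
tool_pos: [0.4408, -0.3191, 0.1846]
tool_rot: [-1.571, -0.0, -0.095]
contact_force: [-0.2, 0.5, -0.6]
opening: 0.0385
1097
((426.829833984375, -318.5192565917969), (70.503662109375, 88.61921691894531), 85.56553649902344)
shift cm [ 0.1  15.42 -0.06] rotvec [-0.002 -0.008 -0.002] dist 0.154 now [ 0.4403 -0.3186  0.1832] [-1.569  0.002 -0.095] open 0.0461 F [-0.1  0.2  0.3] t 11.95
```

View pics/m2.png

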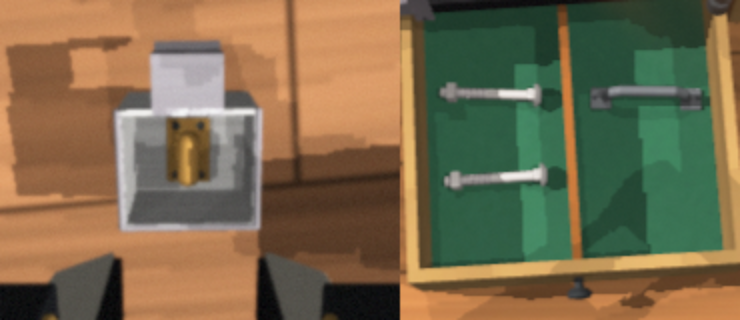

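Left: the turn stands on its plate in the tin. Right: the loose bolt lies in the left bay with its twin, partition clear. Next, grip the tin across y.

```bash
python3 -m pendant '[[[-0.2,3,0,0,0,0,9.1],[-0.2,6,0,0,0,0,9.1],[-0.2,7,0,0,0,0,9.1],[-0.2,7,0,0,0,0,9.1],[-0.2,7,0,0,0,0,9.1],[-0.2,7,0,0,0,0,9.1],[-0.2,7,0,0,0,0,9.1],[-0.2,7,0,0,0,0,9.1]]]'; python3 -c "
from h import *
plan(.438,-.319,.029,-4.9)"
```

```text
time: 12.75
tool_pos: [0.4394, -0.3193, 0.1155]
tool_rot: [-1.572, -0.001, -0.095]
contact_force: [-0.7, 0.4, -0.4]
opening: 0.0908
shift cm [-0.15  8.65  0.03] rotvec [ 0.001 -0.009  0.001] dist 0.087 now [ 0.4394 -0.3193  0.1155] [-1.572e+00 -1.000e-03 -9.500e-02] open 0.0908 F [-0.7  0.4 -0.4] t 12.75
```

```bash
python3 -m pendant '[[[-0.1,3,0,0,-0.009,0,9.1],[-0.1,6,0,0,-0.009,0,9.1],[-0.1,8,0,0,-0.009,0,9.1],[-0.1,8.6,0,0,-0.009,0,9.1],[-0.1,8.6,0,0,-0.009,0,9.1],[-0.1,8.6,0,0,-0.009,0,6],[-0.1,8.6,0,0,-0.009,0,6],[-0.1,8.6,0,0,-0.009,0,6],[-0.1,8.6,0,0,-0.009,0,6],[-0.1,8.6,0,0,-0.009,0,6],[-0.1,8.6,0,0,-0.009,0,6],[-0.1,8,0,0,-0.009,0,6],[-0.1,6,0,0,-0.009,0,6],[-0.1,3,0,0,-0.009,0,6],[-0.1,-1,0,0,-0.009,0,6],[-0.1,-5,0,0,-0.009,0,6],[-0.1,-7,0,0,-0.009,0,6],[-0.1,-7.5,0,0,-0.009,0,6],[-0.1,-7.5,0,0,-0.009,0,6]]]' 35; python3 -c "
from h import *
print('hook->TCP .0405')
a=np.radians(2.65)
plan(.4667+.040*np.cos(a),-.0746+.04*np.sin(a),.19,2.65)"
```

```text
time: 14.65
tool_pos: [0.4379, -0.3188, 0.1896]
tool_rot: [-1.571, -0.0, -0.086]
contact_force: [0.8, 0.4, -2.4]
opening: 0.0679
hook->TCP .0405
shift cm [ 4.74 -0.04 25.1 ] rotvec [-0.    -0.132  0.   ] dist 0.255 now [ 0.4379 -0.3188  0.1896] [-1.571 -0.    -0.086] open 0.0679 F [ 0.8  0.4 -2.4] t 14.65
```

```bash
python3 -m pendant '[[[0.5,0,2,0,-0.02,0,6],[1,0,5,0,-0.04,0,6],[1.6,0,8.5,0,-0.06,0,6],[2.3,0,12,0,-0.08,0,6],[3,0,15.5,0,-0.1,0,6],[3.6,0,19,0,-0.12,0,6],[4.2,0,22,0,-0.132,0,6],[4.6,0,24,0,-0.132,0,6],[4.7,0,25,0,-0.132,0,6],[4.7,0,25.1,0,-0.132,0,6],[4.7,0,25.1,0,-0.132,0,6],[4.7,0,25.1,0,-0.132,0,6]]]'
python3 - <<'E'
from h import *
c=cap('wrist'); save(c,'w7.png'); W=pts(c)
plan(.5067,-.0728,.14,2.65)
z=W[...,2]; s=status.observe()
m=(z>.215)&(z<.25)&(W[...,0]<s['tool_pos'][0]); p=W[m]; print('hook top',len(p),np.argwhere(m).mean(0)[::-1],cv2.minAreaRect(np.float32(p[:,:2]*1000)),np.median(p[:,2]))
m=(abs(z-.105)<.006)&(abs(W[...,0]-.466)<.03); p=W[m]; print('front rim',len(p),p.mean(0))
for lo,hi in ((-.2,-.12),(-.02,.05)):
    q=p[(p[:,1]>lo)&(p[:,1]<hi)]; print(lo,len(q),q[:,:2].mean(0) if len(q) else '', np.percentile(q[:,0],[2,98]) if len(q) else '')
E
```

```text
time: 15.85
tool_pos: [0.5061, -0.0739, 0.1893]
tool_rot: [-1.571, 0.001, 0.045]
contact_force: [0.9, 0.5, -2.2]
opening: 0.0676
shift cm [0.06 4.95 0.11] rotvec [ 0.    -0.001 -0.   ] dist 0.05 now [ 0.5061 -0.0739  0.1895] [-1.571  0.     0.045] open 0.0679 F [ 0.6 -1.2 -1.8] t 15.9
hook top 9276 [275.139931   233.68499353] ((477.7111511230469, -74.07933044433594), (103.16583251953125, 56.81370544433594), 89.9802017211914) 0.23414759776316343
front rim 6410 [ 0.46369538 -0.00108947  0.10455044]
-0.2 1417 [ 0.47413263 -0.14769448] [0.46276879 0.49450763]
-0.02 1572 [0.46220742 0.01509213] [0.45463482 0.46985451]
```

View pics/w7.png

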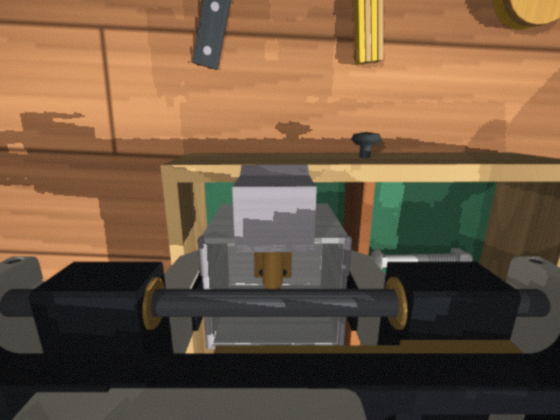

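Hook top plate spans (235–315, 187–243), lip to row 167; the front rim runs along row ~170, tin over the right-hand bay. Measure hook-to-TCP from the depth.

Run:
```python
from h import *
c=load('wrist'); W=pts(c); s=status.observe(); t=s['tool_pos']
a=np.radians(2.65); ex=np.array([np.cos(a),np.sin(a)]); ey=np.array([-ex[1],ex[0]])
for u in (250,275,300):
    print(u,[(v,*(((W[v,u,:2]-t[:2])@ex*1000).round(1),((W[v,u,2]-t[2])*1000).round(1))) for v in range(168,262,6)])
q=W[215,230:322]; print([(u,((W[215,u,:2]-t[:2])@ey*1000).round(1),(W[215,u,2]*1000).round()) for u in range(226,326,8)])
```

```text
250 [(168, np.float64(-58.2), np.float64(15.0)), (174, np.float64(-56.0), np.float64(19.1)), (180, np.float64(-55.7), np.float64(32.4)), (186, np.float64(-56.0), np.float64(45.8)), (192, np.float64(-53.6), np.float64(45.5)), (198, np.float64(-50.9), np.float64(44.3)), (204, np.float64(-48.6), np.float64(44.7)), (210, np.float64(-46.2), np.float64(44.7)), (216, np.float64(-43.7), np.float64(44.5)), (222, np.float64(-41.2), np.float64(44.6)), (228, np.float64(-38.9), np.float64(45.2)), (234, np.float64(-36.2), np.float64(44.7)), (240, np.float64(-33.4), np.float64(44.1)), (246, np.float64(-31.1), np.float64(45.1)), (252, np.float64(4.1), np.float64(-26.9)), (258, np.float64(8.5), np.float64(-26.9))]
275 [(168, np.float64(-58.2), np.float64(14.7)), (174, np.float64(-56.2), np.float64(20.0)), (180, np.float64(-55.6), np.float64(31.7)), (186, np.float64(-55.8), np.float64(44.9)), (192, np.float64(-53.4), np.float64(44.8)), (198, np.float64(-51.0), np.float64(44.7)), (204, np.float64(-48.6), np.float64(44.6)), (210, np.float64(-46.3), np.float64(44.9)), (216, np.float64(-44.1), np.float64(
[... 890 characters left out ...]
246, np.float64(-30.8), np.float64(44.2)), (252, np.float64(4.4), np.float64(-27.6)), (258, np.float64(8.5), np.float64(-27.0))]
[(226, np.float64(-26.9), np.float64(186.0)), (234, np.float64(-15.6), np.float64(234.0)), (242, np.float64(-12.5), np.float64(234.0)), (250, np.float64(-9.2), np.float64(235.0)), (258, np.float64(-6.1), np.float64(235.0)), (266, np.float64(-3.0), np.float64(235.0)), (274, np.float64(0.1), np.float64(234.0)), (282, np.float64(3.3), np.float64(234.0)), (290, np.float64(6.4), np.float64(235.0)), (298, np.float64(9.6), np.float64(234.0)), (306, np.float64(12.5), np.float64(236.0)), (314, np.float64(15.8), np.float64(234.0)), (322, np.float64(27.0), np.float64(186.0))]
```

```bash
python3 -m pendant '[[[0.3,2,0.1,0,0,0,6],[0.3,4,0.1,0,0,0,6],[0.3,6,0.1,0,0,0,6],[0.3,7.5,0.1,0,0,0,6],[0.3,7.9,0.1,0,0,0,6],[0.3,7.9,0.1,0,0,0,6],[0.3,7.9,0.1,0,0,0,6]]]'
python3 - <<'E'
from h import *
c=cap('wrist'); save(c,'w8.png'); W=pts(c); s=status.observe(); t=s['tool_pos']
a=np.radians(2.65); ex=np.array([np.cos(a),np.sin(a)])
X=((W[...,:2]-t[:2])@ex*1000)
for u in (275,): print([(v,X[v,u].round(1),(W[v,u,2]*1000).round(1)) for v in range(130,252,6)])
m=(abs(W[...,2]-.105)<.006)&(abs(X+43)<25)
for u in list(range(190,230,6))+list(range(324,340,6)):
    x=X[:,u][m[:,u]]; print(u,len(x),x.min().round(1) if len(x) else '',x.max().round(1) if len(x) else '')
plan(.5092,-.0726,.063,2.65)
E
```

```text
time: 16.6
tool_pos: [0.5099, -0.0722, 0.1115]
tool_rot: [-1.571, -0.001, 0.046]
contact_force: [-0.8, -0.6, -2.1]
opening: 0.0679
[(130, np.float64(-71.8), np.float64(-1.1)), (136, np.float64(-66.8), np.float64(-0.6)), (142, np.float64(-61.8), np.float64(-0.0)), (148, np.float64(-56.7), np.float64(1.3)), (154, np.float64(-51.4), np.float64(-0.0)), (160, np.float64(-50.1), np.float64(31.7)), (166, np.float64(-58.9), np.float64(124.6)), (172, np.float64(-57.0), np.float64(130.3)), (178, np.float64(-55.9), np.float64(139.9)), (184, np.float64(-56.0), np.float64(153.1)), (190, np.float64(-54.5), np.float64(157.1)), (196, np.float64(-52.1), np.float64(156.7)), (202, np.float64(nan), np.float64(nan)), (208, np.float64(-47.3), np.float64(156.9)), (214, np.float64(-45.2), np.float64(157.9)), (220, np.float64(-42.4), np.float64(156.9)), (226, np.float64(-40.2), np.float64(157.7)), (232, np.float64(-37.5), np.float64(157.0)), (238, np.float64(-34.5), np.float64(156.1)), (244, np.float64(-32.0), np.float64(156.4)), (250, np.float64(-30.1), np.float64(158.0))]
190 27 -50.1 -36.2
196 27 -50.1 -36.3
202 26 -50.1 -36.3
208 27 -50.2 -36.5
214 28 -50.2 -29.1
220 34 -50.2 -28.6
226 33 -50.3 -28.6
324 33 -50.4 -28.7
330 34 -50.3 -28.6
336 28 -50.5 -28.9
shift cm [-0.08  4.86 -0.04] rotvec [ 0.001 -0.     0.002] dist 0.049 now [ 0.5099 -0.0722  0.1116] [-1.571 -0.002  0.046] open 0.068 F [-0.4  0.5 -2.3] t 16.65
```

View pics/w8.png

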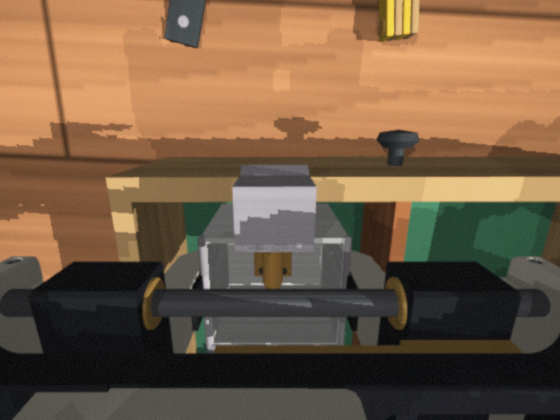

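Hook (-56…-30 mm) and rim (-50.2…-36.3 mm) share their centre and are parallel, so it goes straight down.

```bash
python3 -m pendant '[[[0,0.8,0,0,0,0,6],[0,1.6,0,0,0,0,6],[0,2.4,0,0,0,0,6],[0,3.2,0,0,0,0,6],[0,3.8,0,0,0,0,6],[0,4.3,0,0,0,0,6],[0,4.6,0,0,0,0,6],[0,4.6,0,0,0,0,6],[0,4.6,0,0,0,0,6]]]'
python3 - <<'E'
from h import *
plan(.5095,-.0726,.0625,2.65)
E
```

```text
time: 17.55
tool_pos: [0.5095, -0.0718, 0.0649]
tool_rot: [-1.571, -0.0, 0.046]
contact_force: [-0.2, -0.4, -1.7]
opening: 0.0681
shift cm [-0.01  0.24 -0.08] rotvec [ 0. -0.  0.] dist 0.002 now [ 0.5095 -0.0718  0.0649] [-1.571 -0.     0.046] open 0.0681 F [-0.2 -0.4 -1.7] t 17.55
```

```bash
python3 -m pendant '[[[0,0.1,0,0,0,0,6],[0,0.2,0,0,0,0,6],[0,0.3,0,0,0,0,6],[0,0.3,0,0,0,0,6]]]' 15; python3 -m pendant '[[[0,0,0,0,0,0,7.2],[0,0,0,0,0,0,7.4],[0,0,0,0,0,0,7.8],[0,0,0,0,0,0,8.4],[0,0,0,0,0,0,8.4],[0,0,0,0,0,0,8.4],[0,-1,0,0,0,0,8.4],[0,-2,0,0,0,0,8.4],[0,-4,0,0,0,0,8.4],[0,-7,0,0,0,0,8.4],[0,-11,0,0,0,0,8.4],[0,-15,0,0,0,0,8.4],[0,-18,0,0,0,0,8.4],[0,-18,0,0,0,0,8.4]]]'
python3 - <<'E'
from h import *
s=cap('scene'); save(s,'s9.png'); c=cap('wrist'); save(c,'w9.png')
a=np.hstack([cv2.resize(cv2.imread('pics/s9.png')[140:320,190:400],None,fx=1.8,fy=1.8),cv2.imread('pics/w9.png')[60:384,100:500]]); cv2.imwrite('pics/m9.png',a)
W=pts(c); print([(v,W[v,275].round(4).tolist()) for v in range(120,280,8)])
o=np.array([.4558,.01]); an=np.radians(2.65); Rm=np.array([[np.cos(an),-np.sin(an)],[np.sin(an),np.cos(an)]])
D=(W[...,:2]-o)@Rm; m=(W[...,2]>.1085)&(W[...,2]<.14)&(D[...,0]<.03)&(D[...,0]>-.03)&(D[...,1]<-.03)&(D[...,1]>-.15)
print('hook top',m.sum(),D[m].mean(0),D[m].min(0),D[m].max(0),np.median(W[...,2][m]))
E
```

```text
time: 17.95
tool_pos: [0.5093, -0.0718, 0.062]
tool_rot: [-1.571, 0.0, 0.046]
contact_force: [-1.1, -0.5, 2.2]
opening: 0.0681
time: 19.35
tool_pos: [0.5114, -0.0723, 0.2474]
tool_rot: [-1.574, -0.01, 0.046]
contact_force: [0.1, 0.6, -0.6]
opening: 0.0839
[(120, [0.4313, -0.0755, 0.0009]), (128, [0.4412, -0.075, -0.0006]), (136, [0.4512, -0.0746, -0.0009]), (144, [0.4545, -0.0743, 0.0859]), (152, [0.4602, -0.074, 0.1093]), (160, [0.4679, -0.0736, 0.1088]), (168, [0.4757, -0.0733, 0.1079]), (176, [0.4841, -0.0729, 0.1055]), (184, [0.5014, -0.0721, 0.0614]), (192, [0.5112, -0.0716, 0.0599]), (200, [0.522, -0.0711, 0.0551]), (208, [0.5345, -0.0705, 0.0464]), (216, [0.5377, -0.0703, 0.0685]), (224, [0.5417, -0.0701, 0.0851]), (232, [0.5795, -0.0683, 0.0113]), (240, [0.5914, -0.0678, 0.0114]), (248, [0.6032, -0.0672, 0.012]), (256, [0.6153, -0.0666, 0.0125]), (264, [0.6275, -0.066, 0.0131]), (272, [0.6406, -0.0654, 0.0124])]
hook top 354 [ 0.0039113  -0.08427398] [-0.0024076  -0.09962118] [ 0.02086983 -0.06860567] 0.10915749299394231
```

View pics/m9.png

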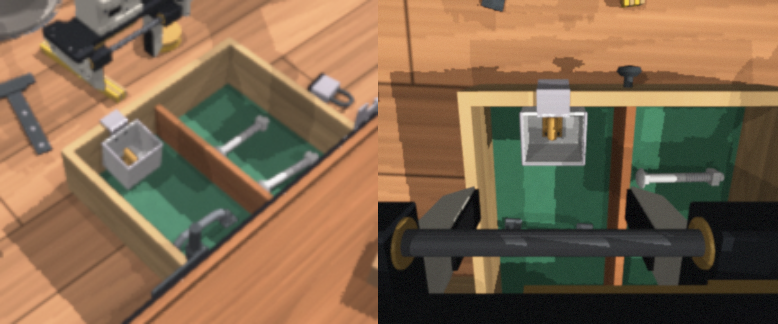

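The tin hangs over the front rim with the turn in it, leaning slightly. Both bolts are in the other bay and the fingers are clear. Let it settle, do one numeric check, then hand in.

```bash
python3 -m pendant '[[[0,-3,0,0,0,0,8.4],[0,-3,0,0,0,0,8.4],[0,-3,0,0,0,0,8.4],[0,-3,0,0,0,0,8.4],[0,-3,0,0,0,0,8.4]]]'
python3 - <<'E'
from h import *
c0=np.load('top.npz'); c=cap('wrist'); W=pts(c); p0=load('top')
P0=pts(p0); t=cap('top'); P=pts(t)
for n,(u0,u1,v0,v1,lo,hi) in {'twin':(205,265,145,170,.018,.05),'handle':(281,348,145,172,.025,.08),'padlock':(140,172,172,212,.006,.05)}.items():
    f=lambda Q:(lambda w:w[(w[:,2]>lo)&(w[:,2]<hi),:2].mean(0).round(4))(Q[v0:v1,u0:u1].reshape(-1,3)); print(n,f(P0),f(P))
o=np.array([.4558,.01]); an=np.radians(2.65); Rm=np.array([[np.cos(an),-np.sin(an)],[np.sin(an),np.cos(an)]])
D=(W[...,:2]-o)@Rm; Z=W[...,2]
m=(Z>.102)&(Z<.13)&(D[...,0]<.026)&(D[...,0]>-.012)&(abs(D[...,1]+.084)<.012)
k=np.polyfit(D[m][:,0],Z[m],1); print('hook top slope',k[0],'z at x=7mm',np.polyval(k,.007),'x range',D[m][:,0].min(),D[m][:,0].max())
plan(.5,-.07,.27,2.65)
robot.hand_in()
E
```

```text
time: 19.95
tool_pos: [0.5088, -0.0716, 0.2705]
tool_rot: [-1.57, 0.002, 0.046]
contact_force: [1.2, -0.1, -0.3]
opening: 0.084
twin [0.6727 0.1073] [0.6724 0.1073]
handle [ 0.6652 -0.0879] [nan nan]
padlock [0.5879 0.2915] [0.5875 0.2916]
hook top slope -0.06818227875985712 z at x=7mm 0.10817245548974502 x range -0.0032284305021366877 0.02430399291818054
shift cm [-0.89  0.09  0.21] rotvec [-0.001 -0.    -0.002] dist 0.009 now [ 0.509  -0.0717  0.2709] [-1.57   0.002  0.046] open 0.0841 F [0.9 0.2 0.2] t 20.05
the job is handed in; nothing more can be done<stdin>:5: RuntimeWarning: Mean of empty slice.
  ret = um.true_divide(
```

I handed the job in at about 20 s on the robot's clock. The loose bolt was laid on the floor of the bay with its twin, and the turn was set in the tin. The tin was then hung by its hook over the drawer front, on the gate handle's side of the partition.

**Last checks:**
- **Hook:** the top of the hook strap is about 108 mm above the bench at the front's mid-thickness. That puts the bearing at about 105 mm, fully down on the rim, at y ≈ -84 mm in the drawer's frame.
- **Tin and turn:** the last picture shows the tin inside the drawer and the turn in the tin.
- **Left alone:** the twin bolt and padlock moved less than 1 mm.
- **Arm:** it was clear of everything.

**Checks that failed or disagreed:**
- **Gate handle:** the final measurement of it failed because the arm hid it from the top camera. I only saw it lying in place in the last pictures; nothing came near it.
- **Tin lean:** this came out at about 0.07 rad from a fit that may include some rim points, against about 0.15 rad from the earlier depth profile. Both are under the 0.3 rad limit.
- **Rest:** I did not measure speeds. I only waited about half a second before handing in.

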